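# Open the latched wheel case

## Robot

A 6-joint arm with a two-finger parallel gripper is mounted at the origin on the work surface. World frame = base frame: x ahead of the robot, y to its left, z up, the work surface at z = 0. Lengths are in m, angles in degrees, forces in N, time in s.
With the tool pointing down it reaches from about 0.425 to 0.95 m from the base axis. Payload 3.5 kg.
Tool frame: the origin (TCP) lies on the centre line of the jaws, within the pads' length; the fingertips stand arm.nose_length ahead of it and the grasp point (between the pads) is the TCP (arm.nose_length is the distance from the TCP to the fingertips, in m); z points along the fingers, y is the line along which they close (so a half turn about z gives the same grasp; the last joint's range is limited). The gripper opens to 85 mm and grips with 20 to 120 N. Pads are 22 mm wide; open, the fingers measure 114 mm over their backs; the gripper's body (76 mm by 85 mm) begins 54 mm behind the grasp point. The pads swing forward as they close: fully open they stand 13 mm farther back than shut.
Start: joints at [55.061, 16.404, 90.338, -0, 73.258, -8.594], TCP at [0.3, 0.605, 0.25] pointing down, gripper open.
Joint ranges: [-158.93, 158.93], [-51.34, 127.21], [12.03, 142.37], [-87.48, 267.48], [13.55, 161.25], [-162.69, 162.69]. Speed limits (degrees/s): [159.86, 159.86, 180, 180, 180, 180].

## Interface

Orientations are given as [roll, pitch, yaw] about the fixed x, y, z axes, in that order (R = Rz(yaw) Ry(pitch) Rx(roll)).
In Python, from rig import monitor, imaging, order, arm gives the robot as it stands.
- The arm moves only by the tool jog_arm, never from a script. Its argument "deltas" is one flat list of numbers, 7 for each row, row after row: the shift along the tool's x, y, z as a fraction of full scale, then the turn, a rotation vector about the tool's x, y, z as a fraction of full scale, then the gripper's target within -1 to 1 (fully open at 1, half-way at 0, shut at -1). A call has 1 to 12 rows; each row shifts and turns the commanded pose from where the row before left it, along the tool's axes as they then stand; what a row does not reach is not made up. Full scale, the value 1, is 1 m for a shift and 90 degrees for a turn. A row lasts 1/12 s, in which the tool goes at most 41.7 mm and 7.16 degrees, less where a joint would pass 70% of its speed; a pose out of reach is approached as far as the arm can. A call with a number of a shift or a turn outside -1 to 1 is refused whole. A call with a gripper value outside its range is refused whole. The fingers move at their own pace and stop on an object; the grip force is fixed at half the most. Time passes only in rows, so rows that do not move let the fingers close. It gives the time, the measured TCP pose, the force, the opening and the grip force at its end, in the units of the state.
- monitor.observe(): the state, without advancing time (a new reading comes with each control period).
- imaging.read_camera(name): name is "side" or "top" or "wrist"; returns a dict with "pixels" (400x640x3 uint8, red, green, blue), "intrinsics" (3x3 intrinsics, pixels), "rvec" (rotation vector, rad) and "tvec" (3), from world to camera coordinates, as OpenCV has them. Camera axes: x right, y down, z forward; pixel columns grow to the right and rows downward; lengths in m; the calibration is good to about 2 mm. A picture is of the moment at which its call begins. There is no depth.
- order.sign_off(): hands the job in; it is judged then, once.
The state is a dict: "t": time; "q": joint angles; "qd": joint speeds; "tau": joint torques, N m; "ee_pos": TCP position; "tcp_rot": TCP orientation; "contact_force": force on the tool from outside, world axes, zero at the start; "torque": the same for the moment, N m; "grip_width": finger opening in m; "grasp_force": force on a finger pad.
Only numpy, scipy, OpenCV 4.12 (cv2) and the standard library are available. Lean on these libraries where they do the work, as an engineer would, in place of code of your own. Each camera call takes 0.05 s, during which the arm holds its last target. There are 200 camera calls.

## Task

Get the wheel case open for the class: press down the release tab on its front so that the lid springs up, then push the lid back until it is fully open and leave it standing there. Only touch and push: do not lift the case, shove it along or tip it, and leave the car, mallet, wheel and jar beside it where they are.

Things in the scene. Friction and masses are not known exactly. Their poses are not given: they have to be found in the camera images.
- case: Blue steel case, 130 deep (x) by 180 wide (y) by 76 mm high with the lid shut, about 3 kg, loose on the table, full of black wheels. Origin: centre of its underside. +x points from the front (release tab side, towards the robot) to the back (hinge side), y to the left, z up. Front wall at x = -65 mm, back wall at x = +65 mm.
- tab_press (a point): Point to press: top of the release tab, mid-width, 48 mm ahead of the case's front wall. The tab is a bare-steel paddle 40 wide (y), 36 long (x), 6 mm thick, 25 to 61 mm ahead of the middle of the front wall, top 54 mm above the table. Behind it a steel hook 24 mm wide rises to 83 mm, front face 21 mm ahead of the wall (30 mm when pressed), holding the lid. Moves with the tab.
- release_tab (a joint): Angle of the release tab, rad: 0 at rest, 0.30 fully pressed (the press point is then about 8.5 mm lower). Pressing the paddle straight down raises it; a spring brings it back. It takes about 2 N to start and 6 N at the end. The lid is let go by about 0.2.
- lid (a joint): Angle of the lid, rad: 0 shut and latched, 1.57 upright, 1.9 fully open (stop, leaning back past upright). Once unlatched, a spring lifts it in under 2 s to about 1.0, where it stays; from there it must be pushed, with about 1 N at its edge. A stiff hinge keeps it where it is left.
- lid_edge (a point): Middle of the lid's free (front) edge, mid-thickness, 134 mm from the hinge line. The lid is a flat panel 134 by 184 mm, 7 mm thick; a tongue 36 mm wide sticks out a further 9 mm from the middle of the edge. Moves with the lid; shut, it is 4 mm ahead of the front wall, 72 mm above the table.
- lid_hinge (a point): Middle of the lid's hinge line, which runs along the case's y axis at the top of the back wall (case x = +65 mm, 68.5 mm above the table). At lid angle a, the lid's inner (under) face runs from here along -cos(a) in case x and +sin(a) in z.
- toy_car: Toy car with a blue foam-like block body on four black wheels, 200 long (its x) by 88 wide by 61 mm high, 0.15 kg, loose beside the case. Origin: centre of its footprint, on the table. Bystander.
- mallet: Mallet lying on the table: wooden handle 22 mm thick along its x, about 226 mm long overall, steel head with orange faces, 86 wide by 32 mm high, at +x; 0.25 kg. Origin: on the table, below the axis of the handle, 70 mm from the middle of the head. Bystander.
- loose_wheel: Black spoked wheel, 68 mm across, 10 mm thick, lying flat. Origin: centre of its underside. Bystander.
- pin_jar: Small jar with a steel cap, 48 mm across, 65 mm high, standing. Origin: centre of its underside. Bystander.

How it is judged (in metres and radians):
On the way, in this order (a step that is already met when the one before it is completed fails the run):
1. the release tab is pressed (beyond 0.12 rad) (value of joint release_tab above 0.12 rad).
2. the lid has sprung up (beyond 0.5 rad) (value of joint lid above 0.5 rad), for 0.1 s.
At the end, for the whole second after the job is handed in: The lid stands open beyond 1.75 rad (its stop is at 1.9) and at rest, the release tab is back up, the case stands level within 40 mm of where it was, and the car, mallet, wheel and jar are within 30 mm of where they were (value of joint lid above 1.75 rad and velocity of joint lid between -0.1 and 0.1 rad/s and value of joint release_tab below 0.06 rad and distance of case from where it was at the start of the episode below 0.04 m and angle between case's own z axis and vertical below 0.05 rad and linear speed of case below 0.02 m/s and distance of each of toy_car, mallet, loose_wheel, pin_jar from where it was at the start of the episode below 0.03 m); the robot touches nothing.
It fails at once if the case is lifted (10 mm), tipped (0.12 rad) or shoved (40 mm) (height (world z) of case above 0.01 m or angle between case's own z axis and vertical above 0.12 rad or distance of case from where it was at the start of the episode above 0.04 m).
It fails at once if the toy car is moved by more than 30 mm or picked up (distance of toy_car from where it was at the start of the episode above 0.03 m).
It fails at once if the mallet is moved by more than 30 mm or picked up (distance of mallet from where it was at the start of the episode above 0.03 m).
It fails at once if the loose wheel is moved by more than 30 mm or picked up (distance of loose_wheel from where it was at the start of the episode above 0.03 m).
It fails at once if the jar is moved by more than 30 mm or picked up (distance of pin_jar from where it was at the start of the episode above 0.03 m).
It also fails if it takes over 38 s, if anything falls off the work surface, if the arm or the gripper's body presses on something with over 40 N, if the wrist force passes 120 N, or if a joint passes its speed limit or range.

## Working session

There is one attempt and no reset: what is moved stays moved. The work goes in short steps, Python scripts to look and compute and a tool call to move; the robot and the scene stay as the last step left them, time stands still between calls to the robot, and variables do not carry over. Pictures are saved under pics/ and viewed, at most 10 in all, crops included, and the job is handed in when it is done.

Besides the shell and the picture viewer there is one more tool, called after ">>>" as name(argument=value, ...) on one line, values as JSON. jog_arm: Moves the arm, as the interface text tells. Its arguments: {"type":"object","properties":{"deltas":{"type":"array","items":{"type":"number"}}},"required":["deltas"]}

```bash
mkdir -p pics; ls
python3 - <<'E'
from rig import monitor, imaging, order, arm
import cv2
print(arm.nose_length, monitor.observe())
for n in("top","side"):
    c=imaging.read_camera(n); cv2.imwrite(f"pics/{n}0.png",c["pixels"][:,:,::-1]); print(n,c["intrinsics"].tolist(),c["rvec"],c["tvec"])
E
```

```text
pics
0.019 {'t': 0.0, 'q': array([ 5.50604441e+01,  1.64558886e+01,  9.04236709e+01, -2.06976309e-03,
        7.32590247e+01, -8.59574207e+00]), 'qd': array([ 0.05361868,  0.00943378, -0.00969931, -0.05843722, -0.0100783 ,
       -0.08536039]), 'tau': array([ 1.34750095e-03, -4.05986094e+01, -2.92624068e+01, -1.14464724e-04,
        5.93684745e-03,  9.98336560e-06]), 'ee_pos': array([0.29917076, 0.60438631, 0.24891049]), 'tcp_rot': array([-1.79862676e+02, -1.87546777e-02,  1.53656762e+02]), 'contact_force': array([-0.00465089, -0.03317341,  0.06422672]), 'torque': array([0.02045011, 0.00652224, 0.01560794]), 'grasp_force': 0.0, 'grip_width': 0.08505408396698057}
top [[392.406333070045, 0.0, 317.9869871394215], [0.0, 392.406333070045, 200.13052337383422], [0.0, 0.0, 1.0]] [ 2.13192286 -2.13008205  0.18876067] [0.07116698 0.54672827 0.90104626]
side [[373.0264071638888, 0.0, 322.42959689223113], [0.0, 373.0264071638888, 197.81228103624392], [0.0, 0.0, 1.0]] [ 2.18198635 -0.42254927  0.22649587] [-0.44680105  0.20188192  0.75319044]
```

View pics/top0.png

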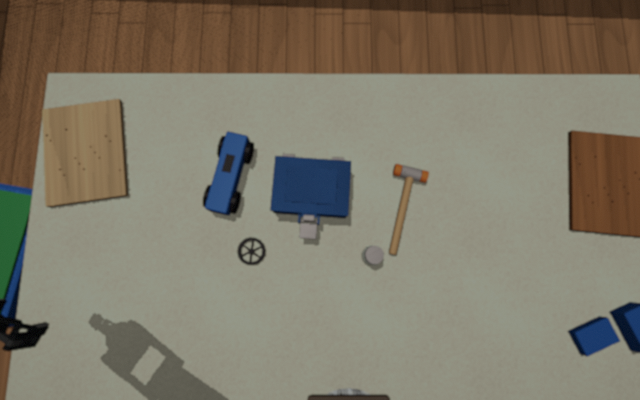

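View pics/side0.png

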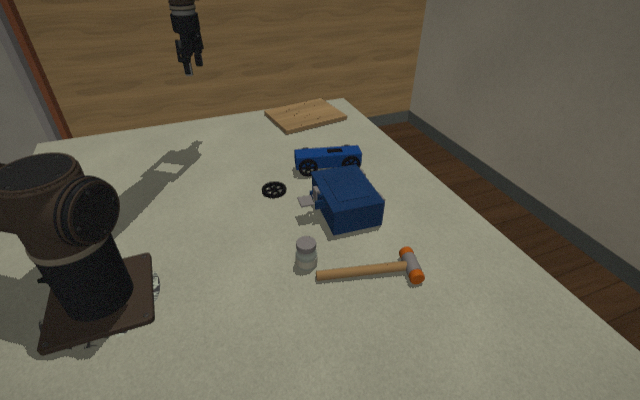

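The top view shows the lid corners near (276,156), (351,161), (348,217) and (272,215), with the tab at about (309,230). The wheel is at (252,251), the jar at (374,256), the car at (230,173) and the mallet near (405,210). I'll enlarge the case.

Run:
```python
import cv2
p=cv2.imread("pics/top0.png")[145:265,240:400]
cv2.imwrite("pics/crop0.png",cv2.resize(p,None,fx=5,fy=5,interpolation=cv2.INTER_CUBIC))
```

```text
(no output)
```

View pics/crop0.png

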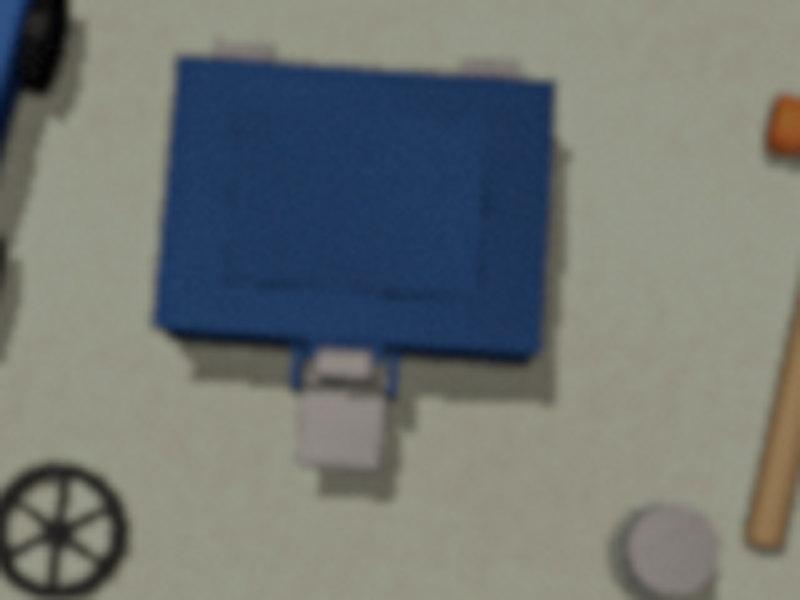

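The crop shows the lid's top corners at (180,58), (553,83), (535,353) and (158,325). The paddle's corners are at (302,390), (386,392), (380,467) and (297,461).

```bash
cat > h.py <<'E'
import numpy as np, cv2
from scipy.spatial.transform import Rotation as R
from rig import monitor, imaging, order, arm
def px2w(c,uv,z):
    M=cv2.Rodrigues(np.array(c["rvec"],float))[0]; K=np.array(c["intrinsics"]); t=np.array(c["tvec"])
    o=-M.T@t; d=M.T@np.linalg.inv(K)@np.array([*uv,1.]); return o+d*(z-o[2])/d[2]
E
python3 - <<'E'
from h import *
np.set_printoptions(precision=4,suppress=True)
c=imaging.read_camera("top")
f=lambda p,z:px2w(c,((p[0]+.5)/5-.5+240,(p[1]+.5)/5-.5+145),z)
L=np.array([f(p,.076) for p in [(180,58),(553,83),(535,353),(158,325)]])
T=np.array([f(p,.054) for p in [(302,390),(386,392),(380,467),(297,461)]])
print(L,"sizes",[np.linalg.norm(L[i]-L[(i+1)%4]) for i in range(4)]); print(T.mean(0),"sizes",[np.linalg.norm(T[i]-T[(i+1)%4]) for i in range(4)])
ax=(L[0]+L[1]-L[2]-L[3]);yw=np.degrees(np.arctan2(ax[1],ax[0]));ay=L[0]+L[3]-L[1]-L[2];print("yaw",yw,np.degrees(np.arctan2(-ay[0],ay[1])))
x=ax/np.linalg.norm(ax);print("hinge~",(L[0]+L[1])/2,"front edge",(L[2]+L[3])/2, "press pred", L.mean(0)-.113*x)
for n,p,z in[("wheel",(60,532),.01),("jar",(672,552),.065)]:print(n,f(p,z))
s=monitor.observe();print(s["ee_pos"],s["tcp_rot"])
E
```

```text
[[ 0.6483  0.1731  0.076 ]
 [ 0.6361 -0.0051  0.076 ]
 [ 0.5061  0.005   0.076 ]
 [ 0.5191  0.1809  0.076 ]] sizes [np.float64(0.178698944974191), np.float64(0.13042711064443913), np.float64(0.17637052684785204), np.float64(0.12938200692248264)]
[0.4735 0.0956 0.054 ] sizes [np.float64(0.03995679049232294), np.float64(0.03571849630653729), np.float64(0.039325703025391436), np.float64(0.033794017350266985)]
yaw -3.953594011151184 -4.0615997156764285
hinge~ [0.6422 0.084  0.076 ] front edge [0.5126 0.093  0.076 ] press pred [0.4647 0.0963 0.076 ]
wheel [0.4262 0.2347 0.01  ]
jar [ 0.4147 -0.0582  0.065 ]
[0.2992 0.6045 0.2492] [-179.896    -0.0155  153.6544]
```

>>> jog_arm(deltas=[-0.027, -0.028, 0, 0, 0, 0, -1, -0.027, -0.028, 0, 0, 0, 0, -1, -0.027, -0.028, 0, 0, 0, 0, -1, -0.027, -0.028, 0, 0, 0, 0, -1, -0.027, -0.028, 0, 0, 0, 0, -1, -0.027, -0.028, 0, 0, 0, 0, -1, -0.027, -0.028, 0, 0, 0, 0, -1, -0.027, -0.028, 0, 0, 0, 0, -1, -0.027, -0.028, 0, 0, 0, 0, -1, -0.027, -0.028, 0, 0, 0, 0, -1, -0.027, -0.028, 0, 0, 0, 0, -1, -0.027, -0.028, 0, 0, 0, 0, -1])

```text
t: 1.15
ee_pos: [0.4407, 0.1582, 0.2502]
tcp_rot: [180.0, 0.0, 153.7]
contact_force: [0.9, 0.0, -0.1]
grip_width: -0.0001
grasp_force: 0.0
```

>>> jog_arm(deltas=[0, 0, 0, 0, 0, -0.062, -1, 0, 0, 0, 0, 0, -0.062, -1, 0, 0, 0, 0, 0, -0.062, -1, 0, 0, 0, 0, 0, -0.062, -1, 0, 0, 0, 0, 0, 0, -1, 0, 0, 0, 0, 0, 0, -1])

```text
t: 1.65
ee_pos: [0.4406, 0.1599, 0.2501]
tcp_rot: [-180.0, -0.0, 175.8]
contact_force: [-0.3, 0.4, 0.4]
grip_width: -0.0003
grasp_force: 0.0
```

>>> jog_arm(deltas=[-0.014, -0.031, 0, 0, 0, 0, -1, -0.0136, -0.031, 0, 0, 0, 0, -1, 0, 0, 0.03, 0, 0, 0, -1, 0, 0, 0.03, 0, 0, 0, -1, 0, 0, 0.03, 0, 0, 0, -1, 0, 0, 0.03, 0, 0, 0, -1, 0, 0, 0.01, 0, -0.055, 0, -1, 0, 0, 0, 0, -0.055, 0, -1, 0, 0, 0, 0, 0, 0, -1, 0, 0, 0, 0, 0, 0, -1, 0, 0, 0, 0, 0, 0, -1])

```text
t: 2.57
ee_pos: [0.465, 0.0963, 0.1216]
tcp_rot: [180.0, 10.0, 175.9]
contact_force: [-0.1, -0.1, 0.4]
grip_width: 0.0004
grasp_force: 0.0
```

Run:
```python
from h import *
np.set_printoptions(precision=4,suppress=True)
s=monitor.observe();Rt=R.from_euler('xyz',s["tcp_rot"],degrees=True).as_matrix()
tip=s["ee_pos"]+.019*Rt[:,2];print(s["ee_pos"],s["tcp_rot"],tip,s["contact_force"]);print(Rt)
print("to 3mm above tab, tool axes",Rt.T@(np.array([.467,.096,.059])-tip))
print("1mm down",Rt.T@[0,0,-.001])
c=imaging.read_camera("side");p=c["pixels"][100:250,220:420,::-1];cv2.imwrite("pics/s1.png",cv2.resize(p,None,fx=4,fy=4,interpolation=cv2.INTER_CUBIC))
```

```text
[0.465  0.0963 0.1216] [179.9829   9.9609 175.9301] [0.4683 0.0961 0.1029] [-0.0585 -0.1322  0.4277]
[[-0.9824  0.0709  0.1726]
 [ 0.0699  0.9975 -0.012 ]
 [-0.173   0.0003 -0.9849]]
to 3mm above tab, tool axes [ 0.0088 -0.0002  0.043 ]
1mm down [ 0.0002 -0.      0.001 ]
```

View pics/s1.png

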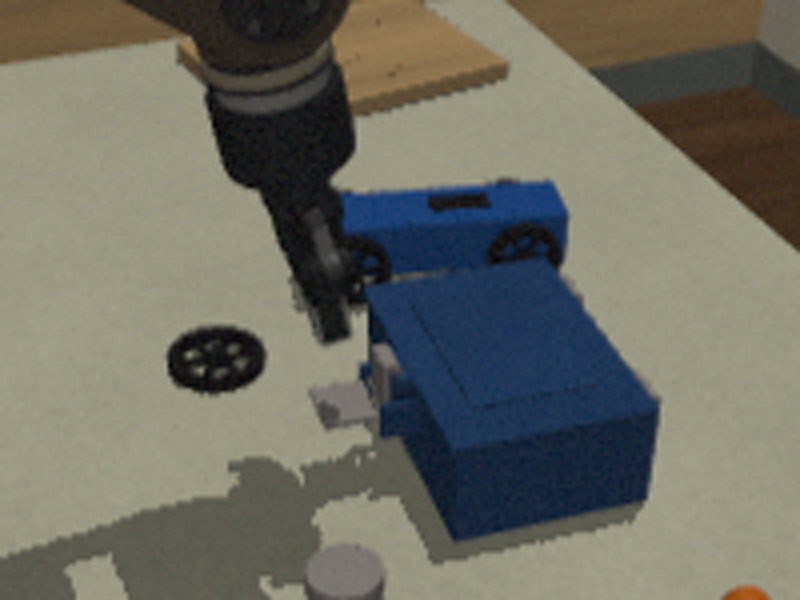

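The enlarged side view shows the shut fingertips at (335,335), right above the paddle at (345,402) and clear of the hook at (383,372).

>>> jog_arm(deltas=[0.004, 0, 0.02, 0, 0, 0, -1, 0.0046, 0, 0.02, 0, 0, 0, -1, 0, 0, 0, 0, 0, 0, -1, 0, 0, 0, 0, 0, 0, -1])

```text
t: 2.95
ee_pos: [0.4624, 0.0963, 0.0793]
tcp_rot: [-180.0, 9.8, 176.0]
contact_force: [0.1, 0.2, 0.7]
grip_width: -0.0
grasp_force: 0.0
```

>>> jog_arm(deltas=[0.0004, 0, 0.002, 0, 0, 0, -1, 0.0004, 0, 0.002, 0, 0, 0, -1, 0.0004, 0, 0.002, 0, 0, 0, -1, 0, 0, 0, 0, 0, 0, -1, 0, 0, 0, 0, 0, 0, -1])

```text
t: 3.37
ee_pos: [0.4629, 0.0963, 0.074]
tcp_rot: [180.0, 10.0, 176.0]
contact_force: [0.6, 0.4, 0.9]
grip_width: -0.0001
grasp_force: 0.3
```

>>> jog_arm(deltas=[0.0004, 0, 0.002, 0, 0, 0, -1, 0.0004, 0, 0.002, 0, 0, 0, -1, 0.0004, 0, 0.002, 0, 0, 0, -1, 0, 0, 0, 0, 0, 0, -1])

```text
t: 3.7
ee_pos: [0.4626, 0.0964, 0.0674]
tcp_rot: [180.0, 10.0, 176.0]
contact_force: [0.4, -0.3, 2.5]
grip_width: 0.0001
grasp_force: 1.2
```

>>> jog_arm(deltas=[0.0003, 0, 0.0015, 0, 0, 0, -1, 0.0003, 0, 0.0015, 0, 0, 0, -1, 0, 0, 0, 0, 0, 0, -1])

```text
t: 3.95
ee_pos: [0.4627, 0.0963, 0.0646]
tcp_rot: [180.0, 10.0, 176.0]
contact_force: [0.4, -0.9, 4.8]
grip_width: 0.0001
grasp_force: 2.4
```

>>> jog_arm(deltas=[0.0002, 0, 0.001, 0, 0, 0, -1, 0, 0, 0, 0, 0, 0, -1, 0, 0, 0, 0, 0, 0, -1, 0, 0, 0, 0, 0, 0, -1, 0, 0, 0, 0, 0, 0, -1])

```text
t: 4.37
ee_pos: [0.4628, 0.0963, 0.064]
tcp_rot: [180.0, 10.0, 176.0]
contact_force: [-0.1, -0.7, 6.9]
grip_width: -0.0002
grasp_force: 3.1
```

Run:
```python
from h import *
c=imaging.read_camera("side");p=c["pixels"][100:250,220:420,::-1];cv2.imwrite("pics/s2.png",cv2.resize(p,None,fx=4,fy=4,interpolation=cv2.INTER_CUBIC))
```

```text
(no output)
```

View pics/s2.png

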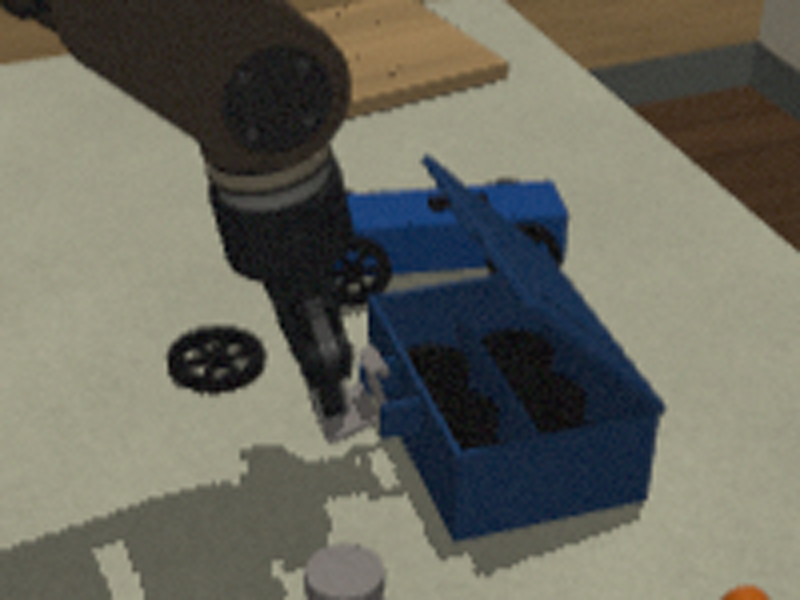

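The side view shows the lid sprung up to about 1 rad, its free edge at (428,158). The finger is still holding the tab down at (340,410). Next I'll back off along the tool axis, then move forward at about z = 0.165.

>>> jog_arm(deltas=[0, 0, -0.01, 0, 0, 0, -1, 0, 0, -0.03, 0, 0, 0, -1, 0, 0, -0.03, 0, 0, 0, -1, 0, 0, -0.03, 0, 0, 0, -1, 0, 0, -0.022, 0, 0, 0, -1, -0.0295, 0, 0.0052, 0, 0, 0, -1, -0.0295, 0, 0.0052, 0, 0, 0, -1, -0.0295, 0, 0.0052, 0, 0, 0, -1, 0, 0, 0, 0, 0, 0, -1, 0, 0, 0, 0, 0, 0, -1])

```text
t: 5.25
ee_pos: [0.5301, 0.0914, 0.182]
tcp_rot: [-180.0, 9.7, 176.0]
contact_force: [-0.4, -0.7, -0.0]
grip_width: -0.0
grasp_force: 0.0
```

Run:
```python
from h import *
s=monitor.observe();print(s["ee_pos"],s["tcp_rot"])
c=imaging.read_camera("side");p=c["pixels"][100:250,220:420,::-1];cv2.imwrite("pics/s3.png",cv2.resize(p,None,fx=4,fy=4,interpolation=cv2.INTER_CUBIC))
```

```text
[0.53013712 0.09139066 0.18204914] [-179.99159156    9.67339375  175.95367814]
```

View pics/s3.png

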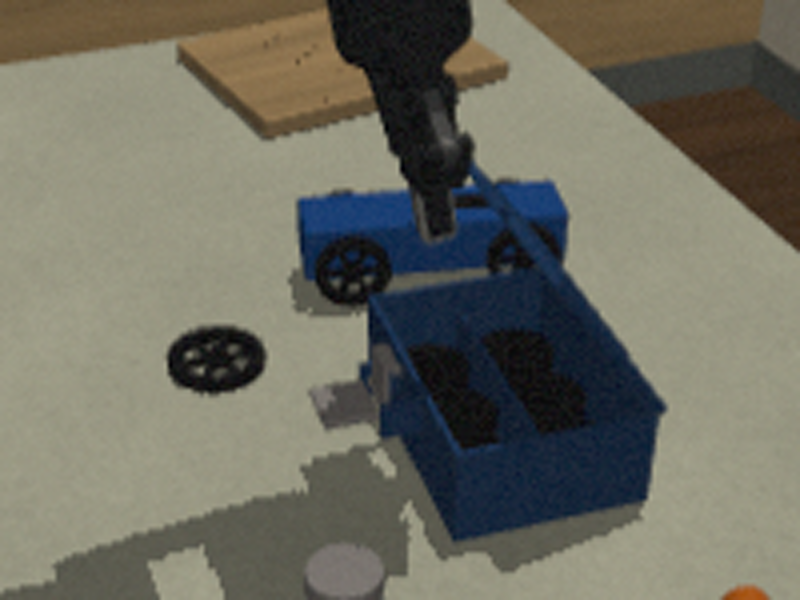

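The tab is back up at (345,400). The fingertips at (437,238) are in front of the lid's inner face. I'll push forward.

>>> jog_arm(deltas=[-0.0098, 0, 0.0017, 0, 0, 0, -1, -0.0098, 0, 0.0017, 0, 0, 0, -1, -0.0098, 0, 0.0017, 0, 0, 0, -1, -0.0098, 0, 0.0017, 0, 0, 0, -1, -0.0098, 0, 0.0017, 0, 0, 0, -1, 0, 0, 0, 0, 0, 0, -1])

```text
t: 5.8
ee_pos: [0.5823, 0.0877, 0.1837]
tcp_rot: [-180.0, 10.0, 176.0]
contact_force: [-0.7, -0.2, -0.1]
grip_width: -0.0001
grasp_force: 0.0
```

>>> jog_arm(deltas=[-0.0098, 0, 0.0017, 0, 0, 0, -1, -0.0098, 0, 0.0017, 0, 0, 0, -1, -0.0098, 0, 0.0017, 0, 0, 0, -1, -0.0098, 0, 0.0017, 0, 0, 0, -1, -0.0098, 0, 0.0017, 0, 0, 0, -1, 0, 0, 0, 0, 0, 0, -1])

```text
t: 6.3
ee_pos: [0.6315, 0.0842, 0.1833]
tcp_rot: [-180.0, 10.0, 176.0]
contact_force: [-0.4, -1.1, 0.1]
grip_width: 0.0003
grasp_force: 0.0
```

>>> jog_arm(deltas=[-0.0098, 0, 0.0017, 0, 0, 0, -1, -0.0098, 0, 0.0017, 0, 0, 0, -1, 0, 0, 0, 0, 0, 0, -1, 0, 0, 0, 0, 0, 0, -1])

```text
t: 6.63
ee_pos: [0.6501, 0.083, 0.1828]
tcp_rot: [-180.0, 9.9, 176.0]
contact_force: [0.2, -0.1, 0.5]
grip_width: 0.0003
grasp_force: 0.0
```

>>> jog_arm(deltas=[-0.0049, 0, 0.0009, 0, 0, 0, -1, -0.0049, 0, 0.0009, 0, 0, 0, -1, 0, 0, 0, 0, 0, 0, -1, 0, 0, 0, 0, 0, 0, -1])

```text
t: 6.97
ee_pos: [0.66, 0.0824, 0.1834]
tcp_rot: [180.0, 9.9, 176.0]
contact_force: [-0.6, -0.3, 0.3]
grip_width: -0.0001
grasp_force: 0.0
```

Run:
```python
from h import *
c=imaging.read_camera("side");p=c["pixels"][60:210,260:460,::-1];cv2.imwrite("pics/s4.png",cv2.resize(p,None,fx=4,fy=4,interpolation=cv2.INTER_CUBIC))
```

```text
(no output)
```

View pics/s4.png

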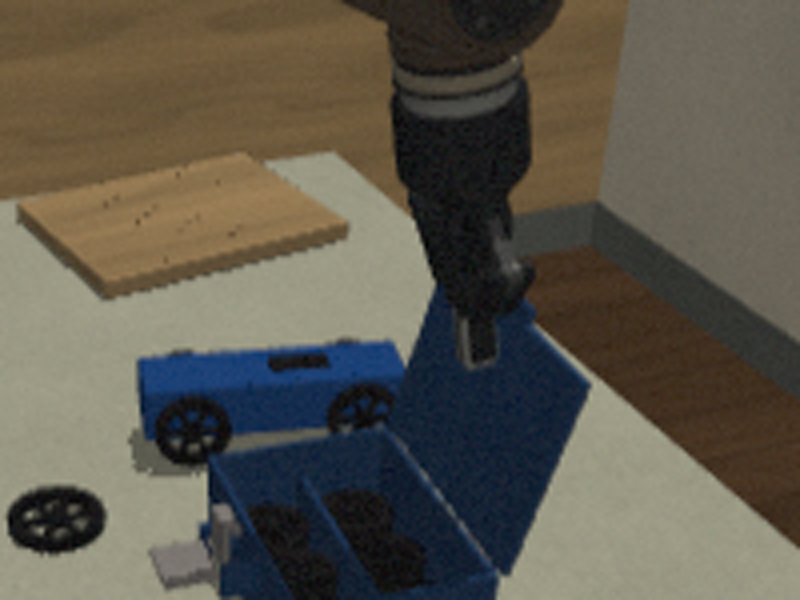

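The lid now leans past upright. Its near top corner is at (587,383) and its near hinge corner at (505,575). I'll work out the angle.

```bash
cat >> h.py <<'E'
def lid(c,a,y=-.092,r=.134):
    x=np.array([.9976,-.0697,0]);yy=np.array([.0697,.9976,0]);h=np.array([.644,.0838,.0685])
    P=h+y*yy-r*np.cos(a)*x+np.array([0,0,r*np.sin(a)])
    return cv2.projectPoints(P[None],np.array(c["rvec"],float),np.array(c["tvec"],float),np.array(c["intrinsics"],float),None)[0].ravel()
E
python3 - <<'E'
from h import *
c=imaging.read_camera("side")
for r in (0,.134):
  for a in (1.6,1.7,1.75,1.8,1.85,1.9): print(r,a,((lid(c,a,r=r)-[260,60])*4+1.5).round(0))
E
```

```text
0 1.6 [494. 573.]
0 1.7 [494. 573.]
0 1.75 [494. 573.]
0 1.8 [494. 573.]
0 1.85 [494. 573.]
0 1.9 [494. 573.]
0.134 1.6 [527. 379.]
0.134 1.7 [548. 377.]
0.134 1.75 [559. 377.]
0.134 1.8 [569. 378.]
0.134 1.85 [579. 378.]
0.134 1.9 [589. 380.]
```

>>> jog_arm(deltas=[-0.004, 0, 0.0007, 0, 0, 0, -1, 0, 0, 0, 0, 0, 0, -1, 0, 0, 0, 0, 0, 0, -1])

```text
t: 7.32
ee_pos: [0.664, 0.0821, 0.1833]
tcp_rot: [180.0, 9.9, 176.0]
contact_force: [-0.6, 0.1, 0.1]
grip_width: -0.0001
grasp_force: 0.0
```

>>> jog_arm(deltas=[-0.003, 0, 0.0005, 0, 0, 0, -1, 0, 0, 0, 0, 0, 0, -1, 0, 0, 0, 0, 0, 0, -1])

```text
t: 7.57
ee_pos: [0.6669, 0.082, 0.1832]
tcp_rot: [180.0, 9.9, 176.0]
contact_force: [-0.1, 0.3, 0.3]
grip_width: 0.0003
grasp_force: 0.1
```

>>> jog_arm(deltas=[-0.003, 0, 0.0005, 0, 0, 0, -1, 0, 0, 0, 0, 0, 0, -1, 0, 0, 0, 0, 0, 0, -1])

```text
t: 7.82
ee_pos: [0.6675, 0.082, 0.183]
tcp_rot: [-180.0, 9.5, 176.0]
contact_force: [-8.7, -0.7, 4.7]
grip_width: -0.0001
grasp_force: 5.1
```

Run:
```python
from h import *
c=imaging.read_camera("side");p=c["pixels"][60:210,260:460,::-1];cv2.imwrite("pics/s5.png",cv2.resize(p,None,fx=4,fy=4,interpolation=cv2.INTER_CUBIC))
```

```text
(no output)
```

View pics/s5.png

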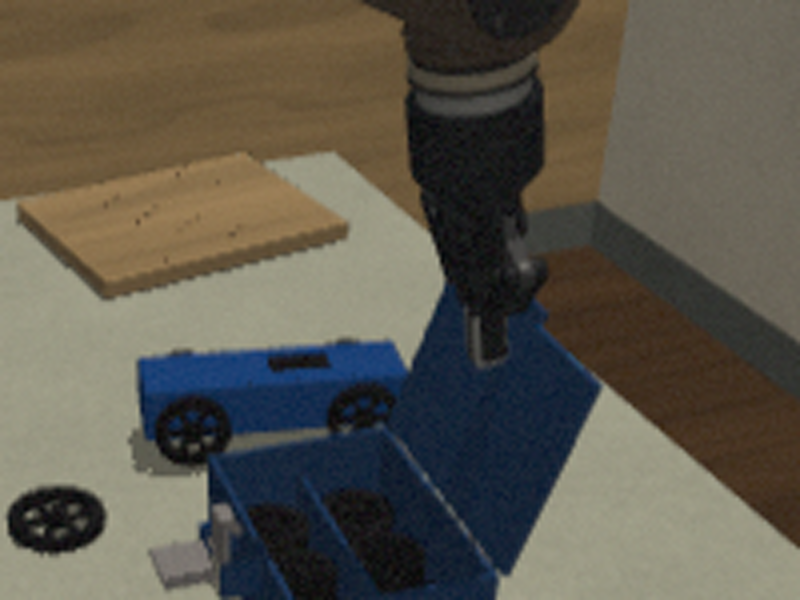

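The force jumped to 9 N and the near lid corner is now at (600,385), so the lid is on its stop. The case, tab, wheel and car are where they were. I'll back off.

>>> jog_arm(deltas=[0.005, 0, -0.001, 0, 0, 0, -1, 0.02, 0, -0.003, 0, 0, 0, -1, 0.03, 0, -0.01, 0, 0, 0, -1, 0.03, 0, -0.02, 0, 0, 0, -1, 0.02, 0, -0.03, 0, 0, 0, -1, 0, 0, -0.03, 0, 0, 0, -1, 0, 0, 0, 0, 0, 0, -1, 0, 0, 0, 0, 0, 0, -1, 0, 0, 0, 0, 0, 0, -1])

```text
t: 8.62
ee_pos: [0.5507, 0.0901, 0.2579]
tcp_rot: [180.0, 10.0, 176.0]
contact_force: [-0.1, 0.7, -0.9]
grip_width: -0.0001
grasp_force: 0.0
```

Run:
```python
from h import *
c=imaging.read_camera("side");cv2.imwrite("pics/s6.png",c["pixels"][:,:,::-1])
print(monitor.observe()["contact_force"],lid(c,1.9),lid(c,1.75))
```

```text
[-0.53520954 -0.51378158  0.23636122] [406.8022156  154.58689355] [399.34986214 153.91775542]
```

View pics/s6.png

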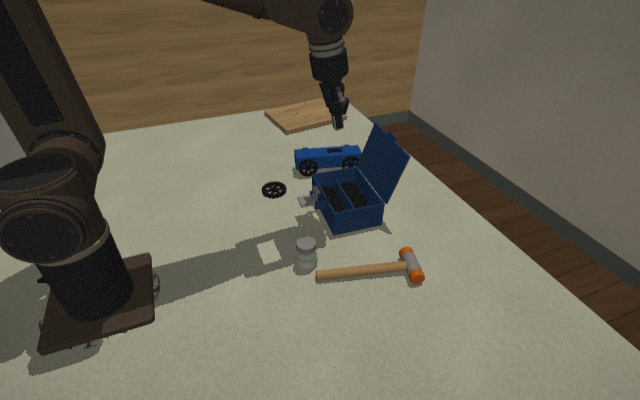

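The lid stands fully open with its corner at (408,156), which matches 1.9 rad. The arm is clear and nothing else has moved.

```bash
python3 -c "
from rig import order; print(order.sign_off())"
```

```text
the job is handed in; nothing more can be done
None
```

I pressed the tab, the lid sprang up, and I pushed it back to its stop (about 1.9 rad); the last picture shows it standing open, the arm clear and nothing else visibly moved, and I handed the job in at about 9 s, though sign-off returned no verdict.

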